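# Shuttle a frame joint under the hand press and seat it

## Robot

A 6-joint arm with a two-finger parallel gripper is mounted at the origin on the work surface. World frame = base frame: x ahead of the robot, y to its left, z up, the work surface at z = 0. Lengths are in m, angles in rad, forces in N, time in s.
With the tool pointing down it reaches from about 0.275 to 0.75 m from the base axis. Payload 10.2 kg.
Tool frame: the origin (TCP) lies at the centre of the arm's flange, where the gripper is bolted on; the fingertips stand 173 mm ahead of it and the grasp point (between the pads) lies 155 mm ahead of it (grip_point_offset is the distance from the TCP to the grasp point, in m); x points along the fingers, y is the direction in which the jaws open and shut, and the axes are right-handed (so a half turn about x gives the same grasp; the last joint's range is limited). The gripper opens to 85 mm and grips with 20 to 120 N. Pads are 22 mm wide; open, the fingers measure 114 mm over their backs; the gripper's body (76 mm by 85 mm) begins 54 mm behind the grasp point. The pads swing forward as they close: fully open they stand 13 mm farther back than shut.
Start: joints at [-1.443, 0.313, 1.498, -0, 1.331, -0.223], TCP at [0.18, -0.493, 0.405] pointing down, gripper open.
Joint ranges: [-2.94, 2.94], [-0.97, 2.17], [0.19, 2.56], [-1.23, 4.37], [0.02, 3.11], [-2.88, 2.88]. Speed limits (rad/s): [2.39, 2.39, 3.01, 3.14, 3.14, 3.14].

## Interface

Orientations are given as a unit quaternion [w, x, y, z].
In Python, from workcell import state, camera, job_done, find_in, landmark_of, grip_point_offset gives the robot as it stands.
- The arm moves only by the tool arm_command, never from a script. Its argument "commands" is a list of rows, each a list of 3 entries, a list of its own where there are three numbers: the turn, a rotation vector about the tool's x, y, z in degrees, then the shift along the tool's x, y, z in m, then the closure in counts, from 0 (fully open) to 255 (shut). A call has 1 to 20 rows; each row is the pose to reach, as a shift and turn from the pose commanded when the call began, along the tool's axes at that moment; what a row does not reach only later rows make up. A row lasts 1/10 s, in which the tool goes at most 50 mm and 8.59 degrees, less where a joint would pass 70% of its speed; a pose out of reach is approached as far as the arm can. A call with a gripper value outside its range is refused whole. The fingers move at their own pace and stop on an object; "force" is the grip in N (left out, the last holds). Time passes only in rows, so rows that repeat a pose let the fingers close. It gives the time, the measured TCP pose, the force and the opening at its end, in the units of the state.
- state(): the state, without advancing time (a new reading comes with each control period).
- camera(name): name is "side" or "top" or "wrist"; returns a dict with "frame" (480x640x3 uint8, red, green, blue), "z_map" (480x640 float32, m along the optical axis (not along the pixel's ray), 0 where there is no reading), "mtx" (3x3 intrinsics, pixels), "R" (3x3) and "t" (3): a world point X has camera coordinates R X + t. Camera axes: x right, y down, z forward; pixel columns grow to the right and rows downward; lengths in m; the calibration is good to about 2 mm. A picture is of the moment at which its call begins.
- job_done(): hands the job in, once; it reports no verdict.
Trained networks look in a picture, given as the dict that the camera call returned (one of the last four; its "shot" number tells which), for a name from the list of things; names that differ only in an ending like _2 or _b are one class to them, and where a whole thing is asked for, a point or a joint stands for the part that bears it (a point fixed in the world has none). Each returns a list of dicts, best first, with "confidence" (0 to 1); they miss things now and then, are a little off and sometimes report something else, mostly with a low value. They report only what shows in the picture. A call takes as long as a camera call.
- find_in(picture, name): "bbox" ([centre column, centre row, width, height] in pixels, round what is visible of it).
- landmark_of(picture, name): "point" ([column, row] in pixels: a listed point, or the origin of a listed thing).
The state is a dict: "t": time; "joint_pos": joint angles; "dq": joint speeds; "joint_torque": joint torques, N m; "ee_pos": TCP position; "tcp_rot": TCP orientation; "ft_force": force on the tool from outside, world axes, zero at the start; "torque": the same for the moment, N m; "grip_width": finger opening in m.
Only numpy, scipy, OpenCV 4.12 (cv2) and the standard library are available. Lean on these libraries where they do the work, as an engineer would, in place of code of your own. Each camera call takes 0.05 s, during which the arm holds its last target. There are 200 camera calls.

## Task

Push the hand press's sprung slide by its upright end plate all the way in, then let it go so that it springs back and latches on its stop pin at mid position, with the pine frame joint under the ram. Then press the long lever down by its cross handle until the ram has seated the joint flush, and let the lever come back up. Only push and press: lift nothing, do not press the joint with the fingers, do not work the lever before the slide has latched, and leave the other things on the bench where they are.

Things in the scene. Friction and masses are not known exactly. Their poses are not given: they have to be found in the camera images.
- press: cast iron hand press, bolted down. Origin on the bench top under the ram's axis, z up; all its parts share its axes. Column at x 80 to 130 mm; head (60 mm wide in y, z 150 to 240 mm) overhangs the origin, ram sticks up to z 290 mm. Slide bed: y -155 to 100, x -58 to 42, rails to z 52 mm.
- pin_knob (a point): small knob of the spring-loaded stop pin at the bed's -x side, fixed place: press x -93, y -100, z 41 mm, 22 mm across. The pin works by itself; leave it alone.
- slide (a joint): travel of the steel slide to the press's +y, in m: 0 = fully out (start), 0.040 = latched on the stop pin, 0.065 = all the way in (hard stop; beyond 0.058 counts). Its spring pushes it out: 5 N at 0, 12 N at 0.065, plus a few N while its tooth passes the pin (0.003 to 0.040). Past 0.043 the pin is behind the tooth: let go, it returns to 0.040 and stays. Let go earlier it slips back out.
- push_face (a point): centre of the pushing face (looking to the press's -y) of the upright steel plate at the slide's outer end; moves with the slide. Plate 46 mm wide in x, 10 mm thick in y, z 34 to 88 mm; this point is at press x 0, z 65 mm, y -235 mm + slide value. Free space of 90 mm in front of it.
- tenon: pine top-bar end of the frame joint, 20 x 36 x 26 mm (x, y, z), in the slot of a pine side-bar end fixed on the slide. Origin at the centre of its top face: 96 to 98 mm above the bench at the start, flush at 86 (seated below 88.5). At press x 0, y -40 mm + slide value: under the ram when latched. The ram needs about 12 N to push it down; it stays there.
- lever (a joint): angle of the long lever, rad: 0 = raised (start), grows as pressed down, hard stop 0.62. It drives the ram down 43 mm per rad: ram meets the joint at about 0.33 (up to 0.37), joint flush at about 0.60. A spring lifts it again when let go. Takes 1 to 5 N at the handle, under 15 N near the bottom.
- lever_pivot (a point): centre of the lever's hinge, at press x 0, y 60, z 190 mm; axis along the press's y. The lever arm is 190 mm long, points to the press's -x and leans up 0.5 rad minus the lever value above level.
- lever_grip (a point): centre of the lever's black cross handle, a round bar 28 mm in diameter and 70 mm long along the press's y, centred at press y 60 mm; moves with the lever (281 mm above the bench at the start, 167 mm at the lower stop). Clear above and to -x.
- mug: white enamel mug of brass tacks, 80 mm tall, 78 mm across, handle on its +y side; origin under its centre. Leave alone.
- hammer: small tack hammer lying flat, about 240 mm long, 22 mm high, ash handle to its -x, head at +x; origin under its middle. Leave alone.
- hive_tool: flat red steel hive tool, 270 x 50 mm, lying along its x; origin under its middle. Leave alone.
- top_bar_a: pine top bar, 480 x 27 x 20 mm, lying along its x; origin under its middle. Leave alone.
- top_bar_b: second pine top bar, same as the first. Leave alone.
- glue: upright white glue bottle, 160 mm tall, 56 mm across; origin under its centre. Leave alone.
- tin: small round flat tin, 60 mm across, 24 mm high; origin under its centre. Leave alone.

How it is judged:
By the outcome, as a careful person would: the job done as asked, in the order asked, and still so for the second after the job is handed in, with the robot touching nothing.
It also fails if it takes over 54 s, if anything falls off the work surface, if the arm or the gripper's body presses on something with over 40 N, if the wrist force passes 120 N, or if a joint passes its speed limit or range.

## Working session

There is one attempt and no reset: what is moved stays moved. The work goes in short steps, Python scripts to look and compute and a tool call to move; the robot and the scene stay as the last step left them, time stands still between calls to the robot, and variables do not carry over. Pictures are saved under pics/ and viewed, about 8 in all and at most 12, crops included, and the job is handed in when it is done.

Besides the shell and the picture viewer there is one more tool, called after ">>>" as name(argument=value, ...), one argument or row to a line, values as JSON. arm_command: Moves the arm, as the interface text tells. Its arguments: {"type":"object","properties":{"commands":{"type":"array"},"force":{"type":"number"}},"required":["commands"]}

```bash
mkdir -p pics; cat > h.py <<'E'
import numpy as np, cv2
from workcell import state, camera, job_done, find_in, landmark_of, grip_point_offset
def ray(p,c):
    d=np.linalg.inv(c['mtx'])@[p[0],p[1],1]; return c['R'].T@d, -c['R'].T@c['t']
def at_z(p,c,z):
    d,o=ray(p,c); return o+d*(z-o[2])/d[2]
def by_depth(p,c):
    u,v=int(round(p[0])),int(round(p[1])); w=c['z_map'][max(v-1,0):v+2,max(u-1,0):u+2]; w=w[w>0]
    d,o=ray(p,c); return o+d*np.median(w) if len(w) else None
def proj(X,c):
    q=c['mtx']@(c['R']@np.asarray(X)+c['t']); return q[:2]/q[2]
def save(c,n): cv2.imwrite('pics/'+n,c['frame'][:,:,::-1])
E
python3 - <<'E'
from h import *
np.set_printoptions(precision=4,suppress=True)
s=state();print(s['t'],s['ee_pos'],s['tcp_rot'],grip_point_offset)
for n in ['side','top']:
    c=camera(n);save(c,n+'0.png');print(n,'cam pos',-c['R'].T@c['t'])
    for k in ['press','pin_knob','push_face','tenon','lever_pivot','lever_grip','mug','hammer','hive_tool','top_bar_a','glue','tin']:
        for r in landmark_of(c,k)[:2]:
            print(k,np.round(r['point'],1),round(r['confidence'],2),by_depth(r['point'],c))
E
```

```text
0.0 [ 0.1804 -0.493   0.4041] [ 0.1229  0.6963  0.1239 -0.6962] 0.1547
side cam pos [0.1223 1.148  0.8876]
press [300.8 250.1] 0.65 [0.6422 0.0603 0.0444]
pin_knob [345.4 243.1] 0.79 [ 0.5276 -0.025   0.0419]
push_face [361.2 208.1] 0.84 [ 0.5255 -0.1777  0.0852]
tenon [311.7 221.4] 0.45 [ 0.6408 -0.0277  0.0967]
lever_pivot [284.5 199.9] 0.93 [0.6893 0.0526 0.2072]
lever_pivot [359.7 212.6] 0.55 [ 0.5304 -0.178   0.0667]
lever_grip [307.8 197.5] 0.58 [0.5665 0.1595 0.2931]
mug [361.2 267.2] 0.75 [0.445  0.0718 0.0379]
hammer [250.  310.3] 0.8 [0.6754 0.3269 0.0158]
hive_tool [391.6 208. ] 0.81 [ 0.4619 -0.3487  0.0044]
top_bar_a [308.3 404.4] 0.81 [0.4114 0.5492 0.0188]
top_bar_a [281.3 418.6] 0.74 [0.4522 0.5984 0.0142]
glue [274.3 272.4] 0.81 [0.683  0.1639 0.0232]
glue [284.3 202.3] 0.72 [0.6829 0.0675 0.2083]
tin [325.4 225.5] 0.61 [ 0.621  -0.0932  0.0468]
top cam pos [0.4681 0.12   1.3882]
press [344.3 186.8] 0.7 [0.6642 0.0218 0.0299]
pin_knob [366.1 239.3] 0.86 [ 0.5274 -0.0287  0.0497]
pin_knob [126.8 273.1] 0.29 [0.4542 0.5831 0.0191]
push_face [430.7 236.7] 0.58 [ 0.529  -0.1831  0.0871]
tenon [368.5 190.2] 0.55 [ 0.645  -0.0322  0.097 ]
lever_pivot [335.2 160.9] 0.71 [0.6971 0.0537 0.2075]
lever_grip [294.  217.6] 0.8 [0.5641 0.1459 0.2961]
mug [338.2 267.3] 0.98 [0.4585 0.044  0.0654]
hammer [231.9 184.1] 0.64 [0.6789 0.3118 0.0146]
hammer [431.3 238.9] 0.34 [ 0.5236 -0.1844  0.0869]
hive_tool [485.7 268.3] 0.97 [ 0.4478 -0.3436  0.0034]
top_bar_a [143.9 284. ] 0.79 [0.4255 0.5394 0.0196]
top_bar_a [128.9 271.6] 0.7 [0.4579 0.5773 0.0201]
glue [295.6 177.6] 0.6 [0.6783 0.1448 0.103 ]
tin [421.5 193.3] 0.81 [ 0.6447 -0.1778  0.0219]
tin [127.1 270.6] 0.35 [0.4606 0.5819 0.0202]
```

View pics/top0.png

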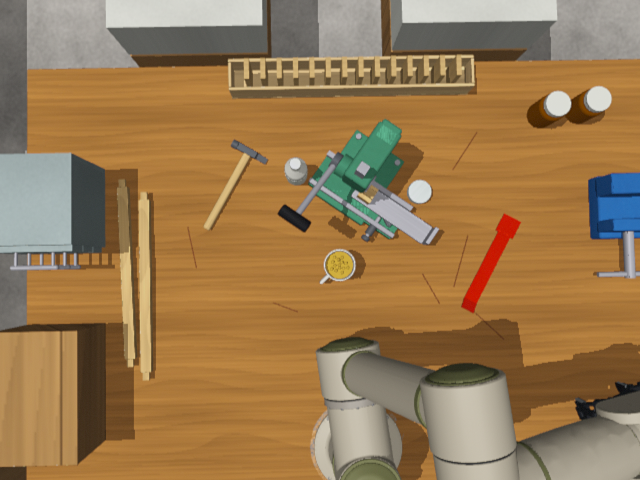

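View pics/side0.png

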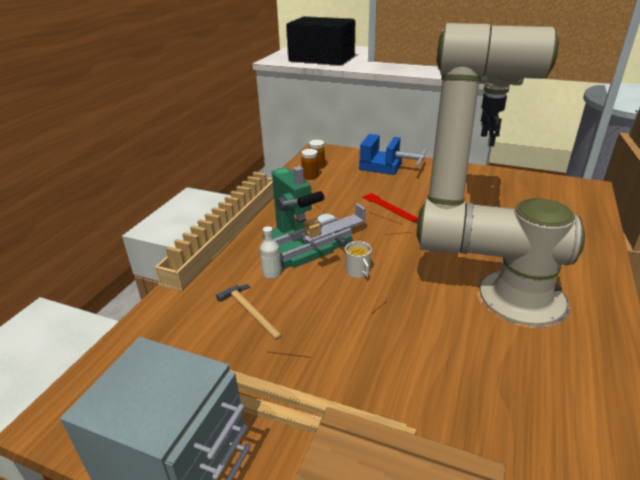

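```bash
python3 - <<'E'
from h import *
from scipy.optimize import least_squares
np.set_printoptions(precision=4,suppress=True)
# fit press pose (x,y,yaw) to landmarks reprojection
P={'pin_knob':(-.093,-.100,.041),'push_face':(0,-.235,.065),'tenon':(0,-.04,.097),'lever_pivot':(0,.06,.19),'lever_grip':(-.190*np.cos(.5),.06,.281),'press':(0,0,0)}
obs=[]
for n in ['side','top']:
    c=camera(n)
    for k in P:
        r=landmark_of(c,k)
        if r: obs.append((c,k,np.array(r[0]['point']),r[0]['confidence']))
def W(v,p):
    a=v[2];return np.array([v[0]+np.cos(a)*p[0]-np.sin(a)*p[1],v[1]+np.sin(a)*p[0]+np.cos(a)*p[1],p[2]])
f=lambda v:np.concatenate([(proj(W(v,P[k]),c)-p) for c,k,p,_ in obs])
best=min((least_squares(f,[.65,.03,a],loss='soft_l1',f_scale=2) for a in np.arange(-3,3,.5)),key=lambda r:r.cost)
print(best.x,best.cost,np.degrees(best.x[2]))
for (c,k,p,q),e in zip(obs,f(best.x).reshape(-1,2)): print(k,e,q)
for k in P: print(k,W(best.x,P[k]))
E
```

```text
[ 0.6649  0.0009 -0.6071] 465.70971088271654 -34.78467299927359
pin_knob [-1.7528  0.8799] 0.86
push_face [-0.1626  0.6897] 0.72
tenon [  28.4301 -197.6169] 0.63
lever_pivot [0.4104 3.3777] 0.92
lever_grip [ 1.2269 -0.5604] 0.61
press [ 0.8877 -0.5591] 0.7
pin_knob [-3.5359  2.0543] 0.76
push_face [-1.175  -3.8512] 0.94
tenon [ 0.1157 -1.2082] 0.48
lever_pivot [ 1.5011 -1.5613] 0.88
press [0.2575 0.711 ] 0.68
pin_knob [ 0.5315 -0.0281  0.041 ]
push_face [ 0.5309 -0.1921  0.065 ]
tenon [ 0.6421 -0.0319  0.097 ]
lever_pivot [0.6992 0.0502 0.19  ]
lever_grip [0.5622 0.1453 0.281 ]
press [0.6649 0.0009 0.    ]
```

The pictures show the plate at about (430,237) in the top view, the handle at (294,217), the mug at (340,265) and the tin at (420,191). The landmarks fit those positions. Next I refine the plate and handle from depth and work out the first move.

```bash
cat >> h.py <<'E'
from scipy.spatial.transform import Rotation as Ro
def cloud(c):
    v,u=np.mgrid[0:480,0:640]; z=c['z_map']; m=z>0
    d=np.linalg.inv(c['mtx'])@np.c_[u[m],v[m],np.ones(m.sum())].T*z[m]
    return (c['R'].T@(d-c['t'][:,None])).T
def toolR(s=None):
    q=(s or state())['tcp_rot']; return Ro.from_quat([q[1],q[2],q[3],q[0]])
E
python3 - <<'E'
from h import *
np.set_printoptions(precision=4,suppress=True)
for n in ['top','side']:
    p=cloud(camera(n))
    q=p[(p[:,2]>.078)&(p[:,2]<.095)&(np.hypot(p[:,0]-.531,p[:,1]+.19)<.05)]
    (ctr,sz,ang)=cv2.minAreaRect((q[:,:2]*1000).astype(np.float32));print(n,'plate',len(q),q.mean(0),ctr,sz,ang)
    q=p[(p[:,2]>.26)&(p[:,2]<.31)&(np.hypot(p[:,0]-.562,p[:,1]-.145)<.05)]
    (ctr,sz,ang)=cv2.minAreaRect((q[:,:2]*1000).astype(np.float32));print(n,'grip',len(q),q.mean(0),q[:,2].max(),ctr,sz,ang)
    q=p[(p[:,2]>.23)&(p[:,2]<.25)&(np.hypot(p[:,0]-.7,p[:,1]+.02)<.12)]
    print('head',len(q), cv2.minAreaRect((q[:,:2]*1000).astype(np.float32)) if len(q)>5 else '')
print(toolR().as_matrix())
E
```

```text
top plate 89 [ 0.5315 -0.1855  0.086 ] (531.6475830078125, -186.2954559326172) (11.12713623046875, 45.65217208862305) 54.6039924621582
top grip 544 [0.568  0.1428 0.2877] 0.30082584435152737 (578.1119384765625, 136.13499450683594) (69.96724700927734, 62.60186767578125) 54.6990966796875
head 1757 ((689.5183715820312, -11.872512817382812), (83.22209167480469, 205.990234375), 43.363624572753906)
side plate 44 [ 0.5317 -0.1828  0.0856] (531.7208862304688, -184.22677612304688) (13.858154296875, 47.83492660522461) 51.0555305480957
side grip 285 [0.5617 0.1545 0.2869] 0.29792055454294386 (562.0857543945312, 149.01809692382812) (72.00459289550781, 30.771259307861328) 50.50004959106445
head 469 ((693.24462890625, -14.0032958984375), (82.94295501708984, 195.60415649414062), 43.97764205932617)
[[ 0.      0.3437 -0.9391]
 [ 0.     -0.9391 -0.3437]
 [-1.     -0.     -0.    ]]
```

>>> arm_command(
  commands=[
    [[-4,0,0],[0.01,-0.014,-0.039],255],
    [[-8,0,0],[0.02,-0.028,-0.078],255],
    [[-12,0,0],[0.03,-0.042,-0.118],255],
    [[-16,0,0],[0.04,-0.056,-0.158],255],
    [[-20,0,0],[0.05,-0.07,-0.198],255],
    [[-24,0,0],[0.06,-0.084,-0.238],255],
    [[-28,0,0],[0.07,-0.098,-0.278],255],
    [[-32,0,0],[0.08,-0.112,-0.318],255],
    [[-34.5,0,0],[0.09,-0.126,-0.358],255],
    [[-34.5,0,0],[0.1,-0.14,-0.395],255],
    [[-34.5,0,0],[0.104,-0.14,-0.395],255],
    [[-34.5,0,0],[0.104,-0.14,-0.395],255],
    [[-34.5,0,0],[0.104,-0.14,-0.395],255],
  ],
  force=40,
)

```text
t: 3.4
ee_pos: [0.5028, -0.2265, 0.301]
tcp_rot: [-0.324, -0.628, -0.324, 0.629]
ft_force: [-1.5, 0.2, 0.1]
grip_width: -0.0003
```

>>> arm_command(
  commands=[
    [[0,0,0],[0.03,0,0],255],
    [[0,0,0],[0.06,0,0],255],
    [[0,0,0],[0.078,0,0],255],
    [[0,0,0],[0.078,0,0],255],
    [[0,0,0],[0.078,0,-0.015],255],
    [[0,0,0],[0.078,0,-0.025],255],
    [[0,0,0],[0.078,0,-0.032],255],
    [[0,0,0],[0.078,0,-0.04],255],
    [[0,0,0],[0.078,0,-0.048],255],
    [[0,0,0],[0.078,0,-0.056],255],
    [[0,0,0],[0.078,0,-0.064],255],
    [[0,0,0],[0.078,0,-0.072],255],
    [[0,0,0],[0.078,0,-0.08],255],
    [[0,0,0],[0.078,0,-0.08],255],
  ],
)

```text
t: 4.8
ee_pos: [0.5499, -0.1605, 0.2238]
tcp_rot: [-0.325, -0.628, -0.324, 0.629]
ft_force: [-7.1, -5.8, 5.8]
grip_width: 0.0002
```

```bash
python3 - <<'E'
from h import *
np.set_printoptions(precision=4,suppress=True)
s=state();print(s['t'],s['ee_pos'],s['ft_force'])
c=camera('side');cv2.imwrite('pics/p1.png',cv2.resize(c['frame'][130:330,230:480,::-1],None,fx=3,fy=3))
E
```

```text
4.8 [ 0.5499 -0.1605  0.2238] [-7.0708 -5.7582  5.8321]
```

View pics/p1.png

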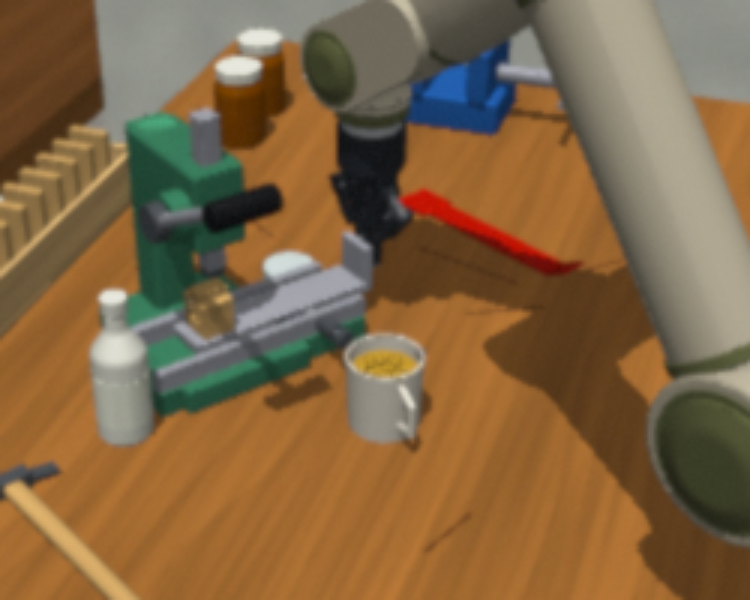

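The fingertips are on the plate at crop (370,260), and the slide is moving. I keep pushing.

>>> arm_command(
  commands=[
    [[0,0,0],[0,0,-0.005],255],
    [[0,0,0],[0,0,-0.01],255],
    [[0,0,0],[0,0,-0.014],255],
    [[0,0,0],[0,0,-0.017],255],
    [[0,0,0],[0,0,-0.017],255],
  ],
)

```text
t: 5.35
ee_pos: [0.5595, -0.1472, 0.2239]
tcp_rot: [-0.325, -0.628, -0.324, 0.629]
ft_force: [-8.1, -8.4, 6.5]
grip_width: 0.0
```

```bash
python3 - <<'E'
from h import *
np.set_printoptions(precision=4,suppress=True)
s=state();print(s['t'],s['ee_pos'],s['ft_force'])
yh=np.array([.579,.815,0]);xh=np.array([.815,-.579,0])
for n in ['side','top']:
    c=camera(n);p=cloud(c);r=p-[.5288,-.1896,0]
    q=p[(p[:,2]>.077)&(p[:,2]<.093)&(abs(r@xh)<.03)&(r@yh>.02)&(r@yh<.085)];
    print(n,len(q),((q-[.5288,-.1896,0])@yh).mean()-.005 if len(q) else '')
E
```

```text
5.35 [ 0.5595 -0.1472  0.2239] [-8.0905 -8.4099  6.5307]
side 63 0.06211368336812526
top 0
```

>>> arm_command(
  commands=[
    [[0,0,0],[0,0,-0.003],255],
    [[0,0,0],[0,0,-0.005],255],
    [[0,0,0],[0,0,-0.005],255],
  ],
)

```text
t: 5.75
ee_pos: [0.5614, -0.1449, 0.2239]
tcp_rot: [-0.326, -0.626, -0.323, 0.631]
ft_force: [-19.9, -19.6, 9.0]
grip_width: -0.0002
```

The force jumped from 11 N to 28 N while the tool stalled, so the slide is on its hard stop. I back off now.

>>> arm_command(
  commands=[
    [[0,0,0],[0,0,0.005],255],
    [[0,0,0],[0,0,0.012],255],
    [[0,0,0],[0,0,0.02],255],
    [[0,0,0],[0,0,0.028],255],
    [[0,0,0],[0,0,0.036],255],
    [[0,0,0],[0,0,0.05],255],
    [[0,0,0],[0,0,0.07],255],
    [[0,0,0],[0,0,0.07],255],
    [[0,0,0],[-0.05,0,0.07],255],
    [[0,0,0],[-0.1,0,0.07],255],
    [[0,0,0],[-0.14,0,0.07],255],
    [[0,0,0],[-0.18,0,0.07],255],
    [[0,0,0],[-0.2,0,0.07],255],
    [[0,0,0],[-0.2,0,0.07],255],
  ],
)

```text
t: 7.15
ee_pos: [0.5219, -0.1992, 0.4259]
tcp_rot: [0.326, 0.629, 0.323, -0.627]
ft_force: [-0.2, 0.1, -1.3]
grip_width: -0.0001
```

```bash
python3 - <<'E'
from h import *
np.set_printoptions(precision=4,suppress=True)
s=state();print(s['t'],s['ee_pos'],s['ft_force'])
yh=np.array([.579,.815,0]);xh=np.array([.815,-.579,0])
for n in ['side','top']:
    c=camera(n);p=cloud(c);r=p-[.5288,-.1896,0]
    q=r[(p[:,2]>.077)&(p[:,2]<.093)&(abs(r@xh)<.03)&(r@yh>-.02)&(r@yh<.1)];
    print(n,len(q),(q@yh).mean()-.005 if len(q) else '')
    for k in ['push_face','tenon','lever_grip','lever_pivot']:
        l=landmark_of(c,k)
        if l:
            l=l[0];print(k,l['point'],l['confidence'],at_z(l['point'],c,{'push_face':.065,'tenon':.097,'lever_grip':.281,'lever_pivot':.19}[k]))
    q=p[(p[:,2]>.26)&(p[:,2]<.31)&(np.hypot(p[:,0]-.562,p[:,1]-.147)<.06)]
    rr=q-[.6649,.0009,0];q=q[rr@xh<-.14] ;print('grip',len(q),q.mean(0) if len(q) else '')
    if n=='side':cv2.imwrite('pics/p2.png',cv2.resize(c['frame'][130:330,230:480,::-1],None,fx=3,fy=3))
E
```

```text
7.15 [ 0.5219 -0.1992  0.4259] [-0.1653  0.131  -1.2721]
side 46 0.04170629099484623
push_face [350.7, 212.8] 0.8 [ 0.5592 -0.1694  0.065 ]
tenon [300.4, 226.6] 0.6 [0.6618 0.0127 0.097 ]
lever_grip [310.9, 198.8] 0.93 [0.5651 0.1433 0.281 ]
lever_pivot [284.8, 200.3] 0.72 [0.7017 0.0269 0.19  ]
grip 283 [0.5619 0.1544 0.2867]
top 84 0.03955501916870327
push_face [417.9, 231.4] 0.74 [ 0.5439 -0.1567  0.065 ]
lever_grip [293.6, 217.5] 0.55 [0.5656 0.1471 0.281 ]
lever_pivot [334.7, 162.5] 0.91 [0.6968 0.0539 0.19  ]
grip 482 [0.5645 0.1453 0.2903]
```

View pics/p2.png

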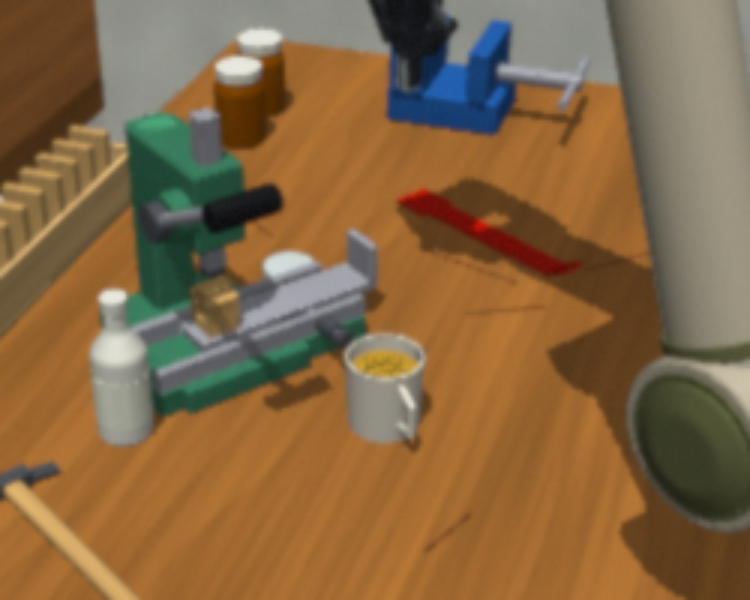

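Slide is at 0.040 in both views, so it has latched, and the joint is under the ram (crop 215,300). Now I go over the handle.

>>> arm_command(
  commands=[
    [[0,0,0],[-0.045,0,0],255],
    [[0,0,0],[-0.08,-0.01,-0.02],255],
    [[0,0,0],[-0.085,-0.03,-0.055],255],
    [[0,0,0],[-0.085,-0.05,-0.092],255],
    [[0,0,0],[-0.085,-0.07,-0.129],255],
    [[0,0,0],[-0.085,-0.09,-0.166],255],
    [[0,0,0],[-0.085,-0.11,-0.203],255],
    [[0,0,0],[-0.085,-0.13,-0.24],255],
    [[0,0,0],[-0.085,-0.15,-0.277],255],
    [[0,0,0],[-0.085,-0.165,-0.3],255],
    [[0,0,0],[-0.085,-0.1655,-0.3055],255],
    [[0,0,0],[-0.085,-0.1655,-0.3055],255],
    [[0,0,0],[-0.085,-0.1655,-0.3055],255],
  ],
)

```text
t: 8.95
ee_pos: [0.564, 0.1441, 0.5075]
tcp_rot: [-0.324, -0.628, -0.324, 0.629]
ft_force: [-0.2, -1.5, 1.0]
grip_width: -0.0
```

```bash
python3 - <<'E'
from h import *
np.set_printoptions(precision=4,suppress=True)
s=state();print(s['t'],s['ee_pos'],s['ft_force'],s['joint_pos']);print(toolR(s).as_matrix())
a=camera('side')['frame'][60:300,200:440,::-1];w=camera('wrist')['frame'][:,:,::-1]
cv2.imwrite('pics/p3.png',np.hstack([cv2.resize(a,(400,400)),cv2.resize(w,(400,400))]))
E
```

```text
8.95 [0.564  0.1441 0.5075] [-0.1624 -1.4692  0.995 ] [ 0.049   0.4011  1.1118 -0.0003  1.629   0.668 ]
[[-0.0003  0.8145 -0.5802]
 [-0.0003 -0.5802 -0.8145]
 [-1.     -0.0001  0.0005]]
```

View pics/p3.png

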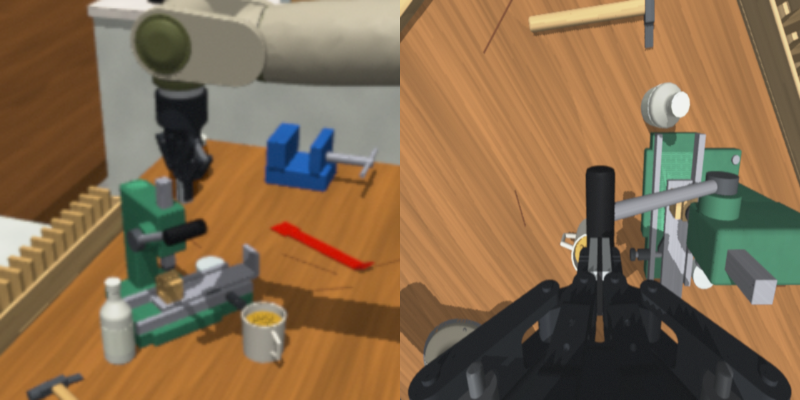

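The tips are in line with the handle in the wrist view (about 598,240). I press along the lever's arc.

>>> arm_command(
  commands=[
    [[0,0,0],[0.018,0,0],255],
    [[0,0,0],[0.032,0,0],255],
    [[0,0,0],[0.04,0,0],255],
    [[0,0,0],[0.046,-0.003,0],255],
    [[0,0,0],[0.053,-0.006,0],255],
    [[0,0,0],[0.06,-0.0095,0],255],
    [[0,0,0],[0.067,-0.012,0],255],
    [[0,0,0],[0.074,-0.0145,0],255],
    [[0,0,0],[0.08,-0.0163,0],255],
    [[0,0,0],[0.087,-0.018,0],255],
    [[0,0,0],[0.094,-0.0195,0],255],
    [[0,0,0],[0.1,-0.0207,0],255],
    [[0,0,0],[0.107,-0.0215,0],255],
    [[0,0,0],[0.114,-0.0225,0],255],
    [[0,0,0],[0.12,-0.0229,0],255],
    [[0,0,0],[0.127,-0.023,0],255],
    [[0,0,0],[0.134,-0.0231,0],255],
    [[0,0,0],[0.14,-0.0231,0],255],
    [[0,0,0],[0.14,-0.0231,0],255],
  ],
)

```text
t: 10.95
ee_pos: [0.5449, 0.1588, 0.367]
tcp_rot: [-0.324, -0.628, -0.325, 0.628]
ft_force: [-1.6, 2.4, 5.4]
grip_width: 0.0
```

```bash
python3 - <<'E'
from h import *
np.set_printoptions(precision=4,suppress=True)
s=state();print(s['t'],s['ee_pos'],s['ft_force'])
a=camera('side')['frame'][120:320,220:420,::-1];w=camera('wrist')['frame'][:,:,::-1]
cv2.imwrite('pics/p4.png',np.hstack([cv2.resize(a,(400,400)),cv2.resize(w,(400,400))]))
E
```

```text
10.95 [0.5449 0.1588 0.367 ] [-1.5631  2.4252  5.3806]
```

View pics/p4.png

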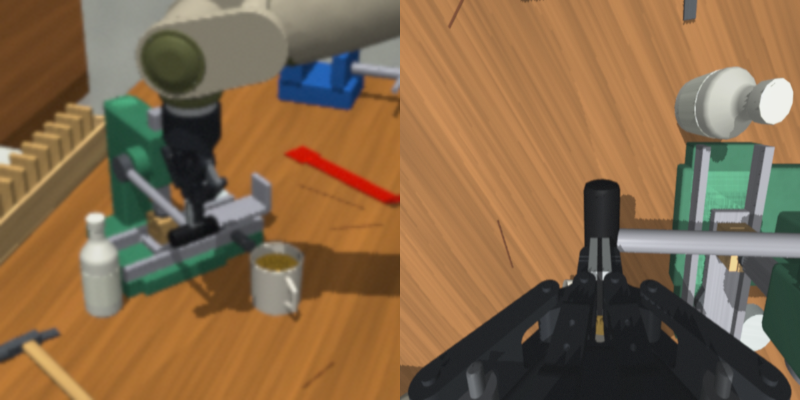

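The lever is well down and the fingers are on the bar at side view (195,235). I press the last stretch to the stop.

>>> arm_command(
  commands=[
    [[0,0,0],[0.004,0.0003,0],255],
    [[0,0,0],[0.008,0.0006,0],255],
    [[0,0,0],[0.012,0.001,0],255],
    [[0,0,0],[0.015,0.0012,0],255],
    [[0,0,0],[0.015,0.0012,0],255],
  ],
)

```text
t: 11.55
ee_pos: [0.5458, 0.1581, 0.354]
tcp_rot: [0.324, 0.629, 0.324, -0.628]
ft_force: [-7.1, 2.7, 15.3]
grip_width: -0.0002
```

>>> arm_command(
  commands=[
    [[0,0,0],[0.002,0,0],255],
    [[0,0,0],[0.004,0,0],255],
    [[0,0,0],[0.004,0,0],255],
  ],
)

```text
t: 11.85
ee_pos: [0.5455, 0.1581, 0.353]
tcp_rot: [0.325, 0.629, 0.324, -0.627]
ft_force: [-16.9, 0.8, 36.3]
grip_width: 0.0
```

Hard stop: 36 N, with the tip at 180 mm as expected for the lower stop. I let the lever come up along its arc.

>>> arm_command(
  commands=[
    [[0,0,0],[-0.006,-0.0005,0],255],
    [[0,0,0],[-0.014,-0.0012,0],255],
    [[0,0,0],[-0.024,-0.001,0],255],
    [[0,0,0],[-0.034,-0.001,0],255],
    [[0,0,0],[-0.044,0,0],255],
    [[0,0,0],[-0.054,0.0012,0],255],
    [[0,0,0],[-0.064,0.003,0],255],
    [[0,0,0],[-0.074,0.0056,0],255],
    [[0,0,0],[-0.084,0.009,0],255],
    [[0,0,0],[-0.094,0.0124,0],255],
    [[0,0,0],[-0.104,0.017,0],255],
    [[0,0,0],[-0.118,0.02,0],255],
    [[0,0,0],[-0.135,0.02,0],255],
    [[0,0,0],[-0.16,0.02,0],255],
    [[0,0,0],[-0.18,0.02,0.03],255],
    [[0,0,0],[-0.18,0,0.08],255],
    [[0,0,0],[-0.18,-0.02,0.12],255],
    [[0,0,0],[-0.18,-0.05,0.15],255],
    [[0,0,0],[-0.18,-0.08,0.18],255],
    [[0,0,0],[-0.18,-0.08,0.18],255],
  ],
)

```text
t: 13.85
ee_pos: [0.3731, 0.0574, 0.5297]
tcp_rot: [0.324, 0.629, 0.324, -0.628]
ft_force: [0.6, 0.5, 0.2]
grip_width: 0.0003
```

```bash
python3 - <<'E'
from h import *
np.set_printoptions(precision=4,suppress=True)
s=state();print(s['t'],s['ee_pos'],s['ft_force'])
yh=np.array([.579,.815,0]);xh=np.array([.815,-.579,0]);O=np.array([.6649,.0018,0])
for n in ['side','top']:
    c=camera(n);p=cloud(c);r=p-[.5288,-.1896,0]
    q=r[(p[:,2]>.077)&(p[:,2]<.093)&(abs(r@xh)<.03)&(r@yh>-.02)&(r@yh<.1)];
    print(n,'slide',len(q),(q@yh).mean()-.005 if len(q) else '')
    for k in ['tenon','lever_grip','mug','tin','glue']:
        l=landmark_of(c,k)
        if l: print(k,l[0]['point'],round(l[0]['confidence'],2),by_depth(l[0]['point'],c))
    r=p-O;q=p[(abs(r@xh)<.012)&(abs(r@yh)<.03)&(p[:,2]<.11)&(p[:,2]>.06)]
    print('tenon z',len(q),np.sort(q[:,2]))
    if n=='side':cv2.imwrite('pics/p5.png',cv2.resize(c['frame'][150:300,240:440,::-1],None,fx=4,fy=4))
E
```

```text
13.85 [0.3731 0.0574 0.5297] [0.5585 0.4781 0.2024]
side slide 46 0.04171167571281509
tenon [301.1, 227.6] 0.43 [0.6649 0.0016 0.0861]
lever_grip [307.7, 197.9] 0.89 [0.5661 0.1613 0.2929]
mug [358.1, 268.9] 0.68 [0.4532 0.0757 0.0324]
tin [328.6, 226.5] 0.54 [ 0.6109 -0.0959  0.0435]
glue [274.9, 273.1] 0.94 [0.6827 0.1612 0.0187]
tenon z 69 [0.0608 0.0619 0.0629 0.0641 0.0655 0.0656 0.0662 0.0667 0.0672 0.0697
 0.0724 0.0742 0.0751 0.0756 0.0757 0.0765 0.0781 0.0785 0.079  0.0797
 0.0806 0.0811 0.0819 0.0821 0.0831 0.0831 0.0832 0.0833 0.0833 0.0835
 0.0835 0.0836 0.0836 0.0838 0.0839 0.0841 0.0842 0.0844 0.0849 0.0849
 0.085  0.085  0.0853 0.0853 0.0855 0.0856 0.0856 0.0857 0.0857 0.0858
 0.0858 0.0859 0.0859 0.0859 0.086  0.0862 0.0863 0.0864 0.0865 0.0867
 0.0868 0.0868 0.0874 0.0875 0.0878 0.0878 0.088  0.0882 0.0892]
top slide 82 0.039457710760068064
tenon [489.0, 269.3] 0.42 [ 0.445  -0.3524  0.0028]
lever_grip [296.2, 217.4] 0.76 [0.5645 0.1414 0.2944]
mug [336.0, 266.5] 0.63 [0.4606 0.0493 0.0625]
tin [422.5, 193.2] 0.57 [ 0.6448 -0.1802  0.0227]
glue [295.2, 178.4] 0.57 [0.6764 0.1458 0.1025]
tenon z 0 []
```

View pics/p5.png

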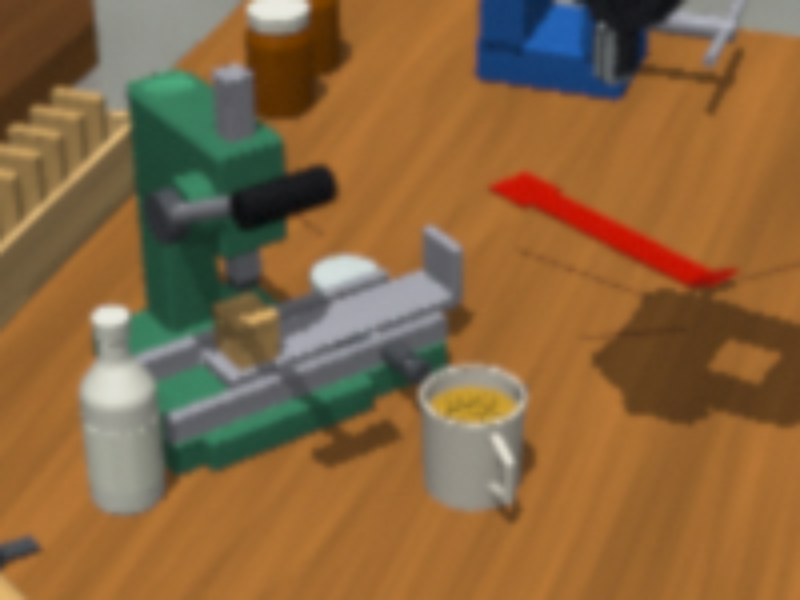

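The joint is flush at crop (250,325), with its top at about 86 mm. The lever is back up, the slide is still latched and the robot is clear.

```bash
python3 -c "from h import *;print(job_done())"
```

```text
the job is handed in; nothing more can be done
None
```

The joint is pressed flush, the slide is latched under the ram and the lever is back up. I handed the job in at about 14 s of the 54 s allowed; it reports no verdict.

- **Slide:** I pushed it in by its end plate until it hit the hard stop. The force rose from about 12 N to 28 N and the tool stalled. When I let go, it sprang back to 0.040 m (0.0417 in the side view, 0.0396 in the top view), and it read the same after pressing.
- **Lever:** Only then did I press it down by the cross handle to its lower stop (36 N, fingertips at 180 mm). I let it rise along its arc, and the handle is back at its start height.
- **Joint:** Its top face reads about 86 mm in the side view, which is flush. The top view could not confirm this because the press head hides the joint. The network's top-view answer for it was a low-confidence false hit on the hive tool, so I ignored it.
- **Other things:** The mug, tin and glue read where they were at the start, to within the detection noise. I did not measure the hammer, hive tool and top bars again, but the arm never went near them. The robot ended clear of everything.

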